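Park the pottery wheel with its gate shifter

TASK

Park the tabletop pottery wheel: with the outside of the fingers, gently push its red shifter knob along the long leg of the L-shaped gate to the corner, then sideways along the short leg until it sits fully home at the far end. Only push the knob: do not grip it or pull it up. Leave the pot on the wheel head, the little jar, the rib and all the other loose things where they are.

Things in the scene. Friction and masses are not known exactly. Their poses are not given: they have to be found in the camera images.
- wheel: Tabletop pottery wheel, fixed: a cream box 280 (x) x 420 (y) mm, deck 95 mm high, origin at the centre of its underside, z up. Place and yaw vary. Long leg of the gate: along its +x; short leg: along its -y. Round wheel head 176 mm across, top at 125 mm, at x 0, y +110 mm. Dark raised gate plate at x -75 to 65, y -185 to -75 mm, top at 107 mm, with an L-shaped slot (yellow bottom).
- gate_start (a point): Centre of the slot at the free end of the long leg, on the top face of the gate plate (107 mm above the table). Axes as the wheel's.
- gate_corner (a point): Centre of the slot at the corner of the L, on the top face of the gate plate; 70 mm from gate_start along the wheel's +x. Axes as the wheel's.
- gate_end (a point): Centre of the slot at the closed end of the short leg, on the top face of the gate plate; 40 mm from gate_corner along the wheel's -y. Axes as the wheel's. The knob's axis must end here.
- knob (a point): Centre of the red shifter knob, 140 mm above the table: an upright cylinder 26 mm across, 40 mm tall, underside 13 mm above the gate plate. Its 12 mm pin runs between the hard walls of the 16 mm wide slot (2 mm play each side). About 2 N moves it; it stays where it is left. A 6 N spring holds it down; it could be pulled up 15 mm, which is not wanted.
- shift_long (a joint): Travel of the knob along the long leg (wheel's +x), m: 0 at gate_start, 0.070 at the corner against the far wall (0.066 to 0.070 anywhere in the short leg). Starts anywhere from 0.005 to 0.035.
- shift_short (a joint): Travel of the knob along the short leg (wheel's -y), m: about 0 (+-0.002) in the long leg, 0.040 against the closed end.
- shift_lift (a joint): How far the knob has been pulled up, m: 0 down, 0.015 at most. Must stay down. Gently means under 35 N of finger force on the knob or the wheel; at the stops it comes up hard.
- pot: Loose brown clay pot, 84 mm across the rim, 85 mm tall, standing on the wheel head; origin at the centre of its foot. Leave it.
- glaze_jar: Loose small jar with blue cap, 36 mm across, 48 mm tall, standing on the deck's corner nearest the gate's start; origin at the centre of its foot. Leave it.
- rib: Loose wooden rib, 38 x 85 x 6 mm, flat on the deck beyond the gate plate; origin at the centre of its underside. Leave it.
- loop_tool: Loose loop tool, 190 mm long, 16 mm thick, lying on the table beside the wheel; origin on the underside of its middle. Leave it.
- bowl: Loose blue bowl, 110 mm across, 45 mm tall, on the table; origin at the centre of its foot. Leave it.
- brush: Loose brush lying on the table; origin at its underside. Leave it.
- mug: Loose pinkish mug, 80 mm across, 90 mm tall, on the table; origin at the centre of its foot. Leave it.

How it is judged:
By the outcome, as a careful person would: the job done as asked, in the order asked, and still so for the second after the job is handed in, with the robot touching nothing.
It also fails if it takes over 43 s, if anything falls off the work surface, if the arm or the gripper's body presses on something with over 40 N, if the wrist force passes 120 N, or if a joint passes its speed limit or range.

ROBOT

A 6-joint arm with a two-finger parallel gripper is mounted at the origin on the work surface. World frame = base frame: x ahead of the robot, y to its left, z up, the work surface at z = 0. Lengths are in m, angles in rad, forces in N, time in s.
With the tool pointing down it reaches from about 0.375 to 0.975 m from the base axis. Payload 3.8 kg.
Tool frame: the origin (TCP) lies at the very end of the fingers, on their centre line; the grasp point (between the pads) lies 19 mm behind it (hold_point_z is the distance from the TCP to the grasp point, in m); z points along the fingers, y is the direction in which the jaws open and shut (so a half turn about z gives the same grasp; the last joint's range is limited). The gripper opens to 85 mm and grips with 20 to 120 N. Pads are 22 mm wide; open, the fingers measure 114 mm over their backs; the gripper's body (76 mm by 85 mm) begins 54 mm behind the grasp point. The pads swing forward as they close: fully open they stand 13 mm farther back than shut.
Start: joints at [1.283, 0.264, 1.604, -0, 1.274, -0.037], TCP at [0.168, 0.654, 0.231] pointing down, gripper open.
Joint ranges: [-2.63, 2.63], [-0.94, 2.18], [0.31, 2.57], [-1.31, 4.45], [0, 2.66], [-2.55, 2.55]. Speed limits (rad/s): [2.57, 2.57, 3.14, 3.14, 3.14, 3.14].

INTERFACE

Orientations are given as [roll, pitch, yaw] about the fixed x, y, z axes, in that order (R = Rz(yaw) Ry(pitch) Rx(roll)).
In Python, from station import * gives the robot as it stands.
- The arm moves only by the tool move_arm, never from a script. Its argument "rows" is a list of rows, each a list of 6 numbers: the shift along the world's x, y, z in mm, then the turn, a rotation vector about the world's x, y, z in rad. In form: [[dx, dy, dz, ax, ay, az], ...]. A call has 1 to 10 rows; each row is the pose to reach, as a shift and turn from the pose commanded when the call began; what a row does not reach only later rows make up. A row lasts 1/8 s, in which the tool goes at most 62.5 mm and 10.7 degrees, less where a joint would pass 70% of its speed; a pose out of reach is approached as far as the arm can. A call with a gripper value outside its range is refused whole. "gripper" is the finger opening in mm, from 0 to 85.4, set as the call begins (left out, the last holds). The fingers move at their own pace and stop on an object; "force" is the grip in N (left out, the last holds). Time passes only in rows, so rows that repeat a pose let the fingers close. It gives the time, the measured TCP pose, the force and the opening at its end, in the units of the state.
- get_state(): the state, without advancing time (a new reading comes with each control period).
- snapshot(name): name is "scene" or "top"; returns the picture (400x640x3 uint8, blue, green, red); there is no depth.
- get_calibration(name): a dict with "fx", "fy", "cx", "cy" (pixels), "rvec" (rotation vector, rad) and "tvec" (3), from world to camera coordinates, as OpenCV has them. Camera axes: x right, y down, z forward; pixel columns grow to the right and rows downward; lengths in m; the calibration is good to about 2 mm. A picture is of the moment at which its call begins. get_calibration takes no time and is no camera call.
- sign_off(): hands the job in, once; it reports no verdict.
Trained networks look in the newest picture that a camera, given by its name, has taken for a name from the list of things; names that differ only in an ending like _2 or _b are one class to them, and where a whole thing is asked for, a point or a joint stands for the part that bears it (a point fixed in the world has none). Each returns a list of dicts, best first, with "score" (0 to 1); they miss things now and then, are a little off and sometimes report something else, mostly with a low value. They report only what shows in the picture. A call takes as long as a camera call.
- recognise(camera, name): "box" ([left, top, right, bottom] in pixels, round what is visible of it).
- silhouettes(camera, name): "region" (400x640 bool, what is visible of it) and "box" ([left, top, right, bottom] in pixels, round what is visible of it).
- mark_of(camera, name): "pixel" ([column, row] in pixels: a listed point, or the origin of a listed thing).
The state is a dict: "clock": time; "joints": joint angles; "qd": joint speeds; "joint_efforts": joint torques, N m; "ee_pos": TCP position; "eef_rot": TCP orientation; "contact_force": force on the tool from outside, world axes, zero at the start; "torque": the same for the moment, N m; "gripper_width": finger opening in m.
Only numpy, scipy, OpenCV 4.12 (cv2) and the standard library are available. Lean on these libraries where they do the work, as an engineer would, in place of code of your own. Each camera call takes 0.05 s, during which the arm holds its last target.

## Working session

There is one attempt and no reset: what is moved stays moved. The work goes in short steps, Python scripts to look and compute and a tool call to move; the robot and the scene stay as the last step left them, time stands still between calls to the robot, and variables do not carry over. Pictures are saved under pics/ and viewed, and the job is handed in when it is done.

Besides the shell and the picture viewer there is one more tool, called after "Request:" by a JSON object that holds its "op" and its "data". move_arm: Moves the arm, as the interface text tells. Its arguments: {"type":"object","properties":{"rows":{"type":"array","items":{"type":"array","items":{"type":"number"}}},"gripper":{"type":"number"},"force":{"type":"number"}},"required":["rows"]}

```bash
mkdir -p pics
python3 - <<'E'
from station import *
import cv2
for c in ("scene","top"):
    im=snapshot(c); cv2.imwrite(f"pics/{c}0.png",im)
    print(c,get_calibration(c))
    for n in ("knob","gate_start","gate_corner","gate_end","wheel","glaze_jar","rib","pot"):
        r=mark_of(c,n); print(n,[(round(x["score"],2),[round(float(v),1) for v in x["pixel"]]) for x in r[:2]])
print(get_state())
E
```

```text
scene {'fx': 464.7028495168007, 'fy': 464.7028495168007, 'cx': 316.8354175973961, 'cy': 198.0319253116206, 'rvec': array([ 2.15910326,  0.59969013, -0.27492299]), 'tvec': array([-0.4752087 , -0.07616853,  1.71148497])}
knob [(0.42, [313.0, 194.7])]
gate_start [(0.71, [301.6, 202.0]), (0.61, [336.2, 159.0])]
gate_corner [(0.95, [324.0, 203.7])]
gate_end [(0.76, [319.0, 213.1])]
wheel [(0.81, [322.2, 208.9])]
glaze_jar [(0.51, [272.1, 214.7])]
rib [(0.51, [346.4, 218.1])]
pot [(0.97, [336.6, 158.9])]
top {'fx': 482.0351084255139, 'fy': 482.0351084255139, 'cx': 315.2132713971102, 'cy': 194.56207240957903, 'rvec': array([ 2.12956477, -2.15135603,  0.15226359]), 'tvec': array([0.00518334, 0.58574396, 1.53420017])}
knob [(0.41, [317.2, 203.8])]
gate_start [(0.85, [320.7, 215.4]), (0.67, [316.7, 205.7])]
gate_corner [(0.72, [458.9, 265.5]), (0.59, [316.5, 196.3])]
gate_end [(0.59, [327.0, 190.6]), (0.48, [315.2, 197.7])]
wheel [(0.84, [284.3, 214.3]), (0.72, [317.1, 208.4])]
glaze_jar [(0.59, [345.5, 240.5])]
rib [(0.74, [314.6, 173.8])]
pot [(0.96, [241.4, 220.2])]
{'clock': 0.9, 'joints': array([ 1.28309178e+00,  2.63855503e-01,  1.60400111e+00, -6.23716395e-06,
        1.27367844e+00, -3.68973362e-02]), 'qd': array([-0.00100963, -0.00019075,  0.00073422, -0.00081903, -0.00013505,
        0.00098676]), 'joint_efforts': array([ 6.88933342e-04, -5.15056479e+01, -3.67727530e+01, -9.56450526e-05,
        5.98495062e-04, -1.07018428e-05]), 'ee_pos': array([0.16752834, 0.65388281, 0.23130913]), 'eef_rot': array([3.14153532e+00, 8.08448807e-06, 2.89078727e+00]), 'contact_force': array([-0.06241886,  0.08664661, -0.38655438]), 'torque': array([ 0.04034629,  0.01676973, -0.02670671]), 'gripper_width': 0.08541032943438749}
```

Run:
```python
import cv2
a=cv2.imread("pics/scene0.png");b=cv2.imread("pics/top0.png")
cv2.imwrite("pics/s0z.png",cv2.resize(a[120:260,220:420],None,fx=4,fy=4,interpolation=cv2.INTER_CUBIC))
cv2.imwrite("pics/t0z.png",cv2.resize(b[140:290,200:400],None,fx=4,fy=4,interpolation=cv2.INTER_CUBIC))
```

```text
(no output)
```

View pics/top0.png

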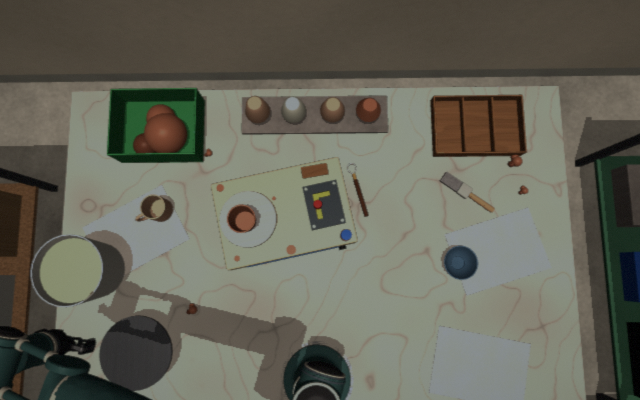

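View pics/scene0.png

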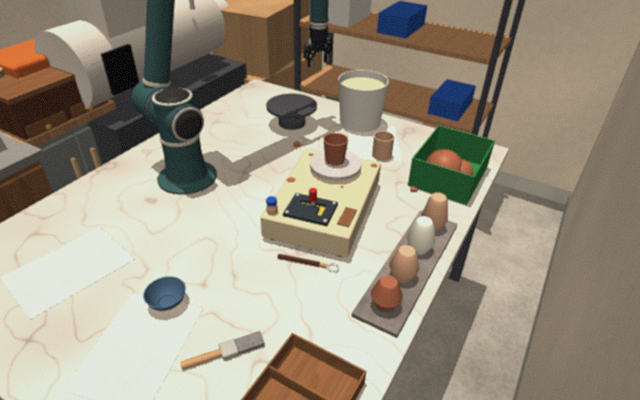

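View pics/t0z.png

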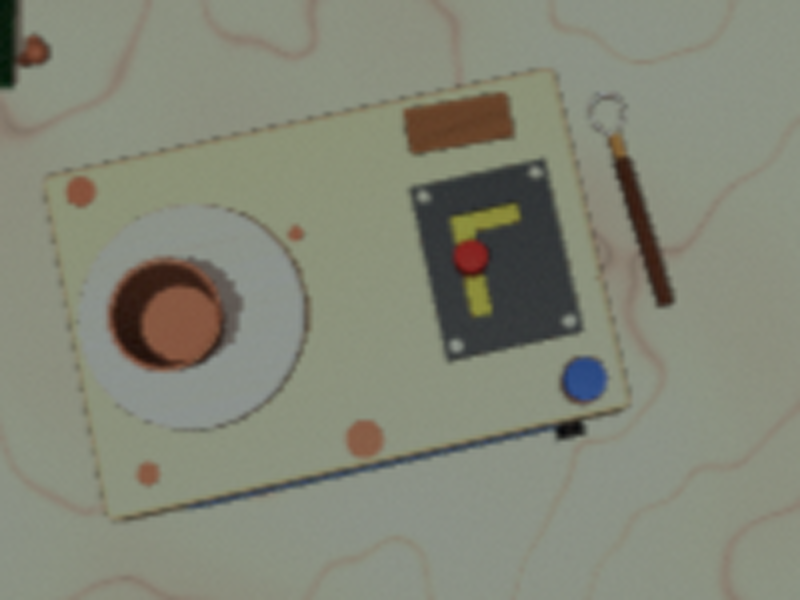

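View pics/s0z.png

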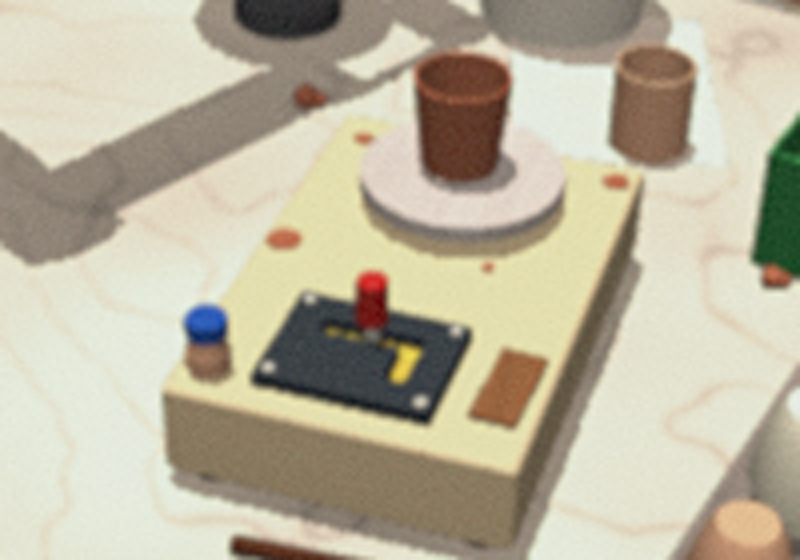

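```bash
cat > h.py <<'E'
from station import *
import cv2, numpy as np
from scipy.optimize import least_squares
def cam(c):
    k=get_calibration(c); K=np.array([[k["fx"],0,k["cx"]],[0,k["fy"],k["cy"]],[0,0,1]])
    return K,np.array(k["rvec"]),np.array(k["tvec"])
def proj(c,P):
    K,r,t=cam(c); return cv2.projectPoints(np.array(P,float).reshape(-1,3),r,t,K,None)[0].reshape(-1,2)
def back(c,px,z):
    K,r,t=cam(c); R=cv2.Rodrigues(r)[0]; d=R.T@np.linalg.solve(K,[px[0],px[1],1]); o=-R.T@t
    return o+d*(z-o[2])/d[2]
def w2(p,P):
    P=np.array(P,float).reshape(-1,3); c,s=np.cos(p[2]),np.sin(p[2])
    return np.c_[p[0]+c*P[:,0]-s*P[:,1],p[1]+s*P[:,0]+c*P[:,1],P[:,2]]
E
python3 - <<'E'
from h import *
W=[(140,210,95),(140,-210,95),(-140,-210,95),(-140,210,95),(65,-75,107),(65,-185,107),(-75,-185,107),(-75,-75,107)]
T=np.array([(45,175),(554,69),(629,407),(112,520),(411,187),(546,160),(582,331),(447,361)])/4+[200,140]-.375
S=np.array([(640,177),(517,470),(165,392),(350,120),(470,328),(432,423),(254,380),(305,290)])/4+[220,120]-.375
W=np.array(W)/1e3
f=lambda p:np.r_[(proj("top",w2(p,W))-T).ravel(),(proj("scene",w2(p,W))-S).ravel()]
ft=lambda p:(proj("top",w2(p,W))-T).ravel()
fs=lambda p:(proj("scene",w2(p,W))-S).ravel()
for g in (f,ft,fs):
    r=least_squares(g,[.55,.1,.2],loss="soft_l1"); print(r.x,np.round(g(r.x).reshape(-1,2),1).tolist())
r=least_squares(f,[.55,.1,.2],loss="soft_l1"); p=r.x
# slot
for n,px in dict(start=(481,316),corner=(462,220),end=(520,213)).items():
    b=back("top",np.array(px)/4+[200,140],.107); c,s=np.cos(p[2]),np.sin(p[2]); d=b[:2]-p[:2]; print(n,b,c*d[0]+s*d[1],-s*d[0]+c*d[1])
for c in("top","scene"):
    im=snapshot(c); hsv=cv2.cvtColor(im,cv2.COLOR_BGR2HSV); m=(((hsv[...,0]<6)|(hsv[...,0]>174))&(hsv[...,1]>190)&(hsv[...,2]>70)).astype(np.uint8)
    n,l,st,ce=cv2.connectedComponentsWithStats(m); print(c,[(st[i].tolist(),ce[i].round(1).tolist()) for i in range(1,n) if st[i][4]>15])
E
```

```text
[0.52382334 0.0998055  0.20551029] [[-1.0, -0.1], [0.5, -1.3], [1.5, -0.2], [-1.4, 0.6], [-0.2, 0.0], [0.1, -0.6], [1.0, -0.1], [0.2, -0.1], [1.9, -1.7], [0.5, 1.1], [-1.7, -0.8], [-0.3, -1.9], [0.8, 0.3], [-0.6, -1.6], [-0.7, -1.2], [-0.3, 0.5]]
[0.52351754 0.10039152 0.20125051] [[-1.1, -0.3], [0.5, -1.0], [1.2, 0.2], [-1.8, 0.5], [-0.3, 0.2], [0.1, -0.3], [0.8, 0.2], [-0.0, 0.1]]
[0.52496285 0.09784241 0.21136516] [[1.7, -1.5], [1.0, 1.6], [-1.5, -0.1], [-0.7, -1.5], [1.0, 0.7], [-0.2, -1.1], [-0.5, -0.6], [-0.2, 1.0]]
start [ 0.49906385 -0.01615624  0.107     ] -0.04790240852520451 -0.10846896781218834
corner [ 0.57485987 -0.00208212  0.107     ] 0.029170690379664688 -0.11015846095009864
end [ 0.57992743 -0.0476875   0.107     ] 0.02482507493012091 -0.1558382888102612
top []
scene [([310, 189, 6, 12, 65], [312.6, 194.6])]
```

```bash
cat > k.py <<'E'
from h import *
p=np.array([.5237,.1,.203])
def tow(P):
    c,s=np.cos(p[2]),np.sin(p[2]); d=np.array(P)[:2]-p[:2]; return np.round([c*d[0]+s*d[1],-s*d[0]+c*d[1]],4)
def red(c,tag):
    im=snapshot(c); cv2.imwrite(f"pics/{c}{tag}.png",im)
    b,g,r=[im[...,i].astype(int) for i in range(3)]
    m=((r>90)&(g<50)&(b<50)&(r>2.5*g)).astype(np.uint8)
    n,l,st,ce=cv2.connectedComponentsWithStats(m)
    return [(st[i].tolist(),ce[i]) for i in range(1,n) if st[i][4]>15]
E
python3 - <<'E'
from k import *
for c in("top","scene"):
    for st,ce in red(c,"k"): print(c,st,ce.round(1),"z.16",tow(back(c,ce,.16)),"z.14",tow(back(c,ce,.14)))
print("zoom",tow(back("top",np.array((471,257))/4+[200,140]-.375,.16)))
# expected scene pixel for knob centre at wheel x
for x in (-35,-25,-15,-5): print(x,proj("scene",w2(p,[[x/1e3,-.11,.14]])).round(1),proj("top",w2(p,[[x/1e3,-.11,.16]])).round(1))
print(w2(p,[[-.04,-.11,.14],[.03,-.11,.14],[.03,-.15,.14],[-.115,-.185,.1]]).round(4))
E
```

```text
top [314, 200, 8, 8, 49] [317.5 203.7] z.16 [-0.0056 -0.1093] z.14 [-0.003  -0.1098]
scene [309, 189, 7, 13, 72] [312.4 195.5] z.16 [ 0.0029 -0.1371] z.14 [-0.0057 -0.1123]
zoom [-0.006  -0.1088]
-35 [[303.5 193. ]] [[319.8 213.1]]
-25 [[306.6 193.7]] [[319.1 209.9]]
-15 [[309.7 194.4]] [[318.4 206.7]]
-5 [[312.9 195.1]] [[317.7 203.5]]
[[ 0.5067 -0.0158  0.14  ]
 [ 0.5753 -0.0017  0.14  ]
 [ 0.5833 -0.0409  0.14  ]
 [ 0.4484 -0.1044  0.1   ]]
```

Request:
{"op": "move_arm", "data": {"rows": [[15, -30, 15, 0, 0, -0.1], [40, -82, 30, 0, 0, -0.2], [66, -135, 40, 0, 0, -0.3], [92, -189, 40, 0, 0, -0.45], [118, -243, 40, 0, 0, -0.6], [144, -297, 40, 0, 0, -0.75], [170, -350, 40, 0, 0, -0.9], [196, -403, 40, 0, 0, -1.0], [222, -456, 40, 0, 0, -1.117], [245, -503, 40, 0, 0, -1.117]], "gripper": 0}}

```text
clock: 2.35
ee_pos: [0.4131, 0.149, 0.2717]
eef_rot: [3.14, -0.0, 1.772]
contact_force: [0.4, 0.3, -0.5]
gripper_width: 0.0002
```

Request:
{"op": "move_arm", "data": {"rows": [[25, -50, 0, 0, 0, 0], [50, -102, 0, 0, 0, 0], [72, -148, 0, 0, 0, 0], [82, -169, 0, 0, 0, 0], [82, -169, 0, 0, 0, 0], [82, -169, 0, 0, 0, 0]]}}

```text
clock: 3.1
ee_pos: [0.4942, -0.0176, 0.2712]
eef_rot: [-3.141, -0.001, 1.774]
contact_force: [-0.6, -0.1, 0.0]
gripper_width: -0.0002
```

Run:
```python
from k import *
s=get_state(); print(s["clock"],s["ee_pos"],s["eef_rot"],s["contact_force"],s["gripper_width"],s["joints"].round(2),tow(s["ee_pos"]))
im=snapshot("scene"); cv2.imwrite("pics/s1.png",cv2.resize(im[100:260,220:420],None,fx=4,fy=3.75,interpolation=cv2.INTER_CUBIC))
```

```text
3.1 [ 0.49416785 -0.0176189   0.27123376] [-3.14135227e+00 -6.40320876e-04  1.77363060e+00] [-0.61549503 -0.14926399  0.02091967] -0.00023148685023286758 [-0.09 -0.11  1.93  0.    1.32 -0.29] [-0.0526 -0.1092]
```

View pics/s1.png

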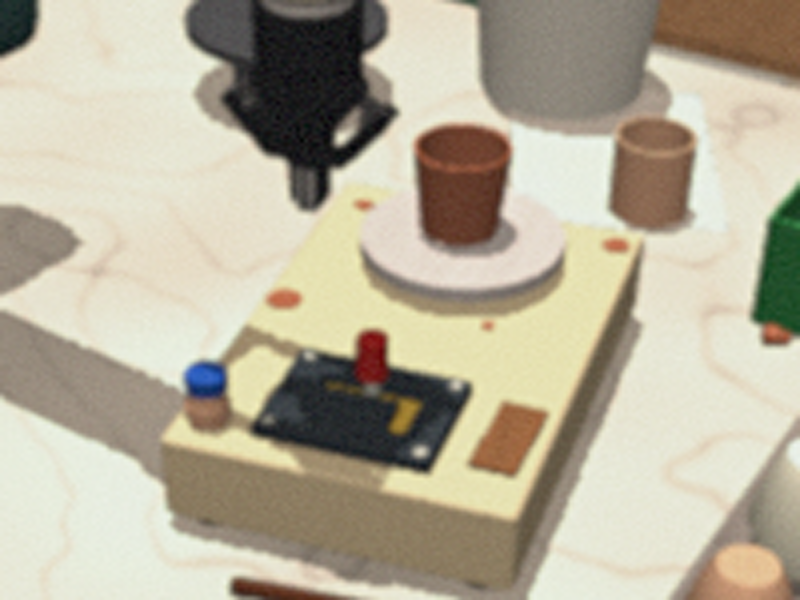

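The scene picture shows the shut fingers (zoom 308,205) on the start side of the red knob (zoom 372,355), with jar and pot clear. Now descending behind the knob.

Request:
{"op": "move_arm", "data": {"rows": [[0, 0, -40, 0, 0, 0], [0, 0, -85, 0, 0, 0], [0, 0, -120, 0, 0, 0], [0, 0, -136, 0, 0, 0], [0, 0, -141, 0, 0, 0], [0, 0, -141, 0, 0, 0]]}}

```text
clock: 3.9
ee_pos: [0.4954, -0.0179, 0.1314]
eef_rot: [3.14, 0.0, 1.774]
contact_force: [0.0, 0.0, 0.4]
gripper_width: -0.0
```

Run:
```python
from k import *
s=get_state(); print(s["clock"],s["ee_pos"],s["contact_force"],tow(s["ee_pos"]))
im=snapshot("scene"); cv2.imwrite("pics/s2.png",cv2.resize(im[100:260,220:420],None,fx=4,fy=3.75,interpolation=cv2.INTER_CUBIC))
```

```text
3.9 [ 0.49536516 -0.01787549  0.13135356] [0.01844371 0.02870042 0.36195034] [-0.0515 -0.1097]
```

View pics/s2.png

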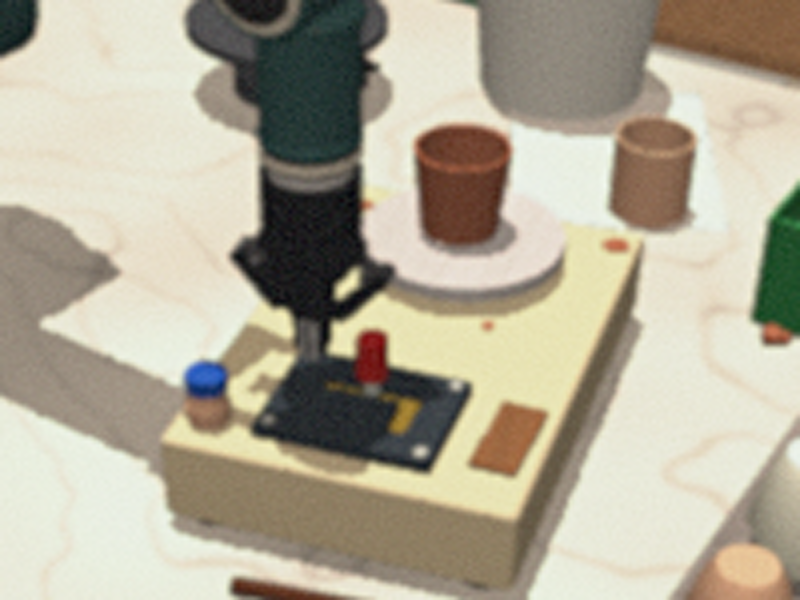

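Fingertips (zoom 310,350) sit just behind the knob (372,355), free of contact. Pushing along the long leg, stopping short of the corner.

Request:
{"op": "move_arm", "data": {"rows": [[7.8, 1.6, 0, 0, 0, 0], [13.7, 2.8, 0, 0, 0, 0], [17.6, 3.6, 0, 0, 0, 0], [21.5, 4.4, 0, 0, 0, 0], [25.5, 5.2, 0, 0, 0, 0], [29.4, 6.0, 0, 0, 0, 0], [34.3, 7.0, 0, 0, 0, 0], [39.2, 8.1, 0, 0, 0, 0], [43.1, 8.9, 0, 0, 0, 0], [45.0, 9.3, 0, 0, 0, 0]]}}

```text
clock: 5.2
ee_pos: [0.5398, -0.0088, 0.1302]
eef_rot: [3.142, -0.0, 1.774]
contact_force: [-2.0, -0.8, 1.5]
gripper_width: -0.0
```

Run:
```python
from k import *
s=get_state(); print(s["clock"],s["ee_pos"],s["contact_force"],tow(s["ee_pos"]))
for c in("top","scene"):
    for st,ce in red(c,"m"): print(c,st,ce.round(1),"z.16",tow(back(c,ce,.16)),"z.14",tow(back(c,ce,.14)))
im=cv2.imread("pics/scenem.png"); cv2.imwrite("pics/s3.png",cv2.resize(im[100:260,220:420],None,fx=4,fy=3.75,interpolation=cv2.INTER_CUBIC))
```

```text
5.2 [ 0.53981007 -0.00875121  0.1302085 ] [-1.98092592 -0.75152044  1.46156901] [-0.0061 -0.1098]
scene [317, 190, 7, 13, 87] [319.9 196.3] z.16 [ 0.0251 -0.1331] z.14 [ 0.017  -0.1082]
```

View pics/s3.png

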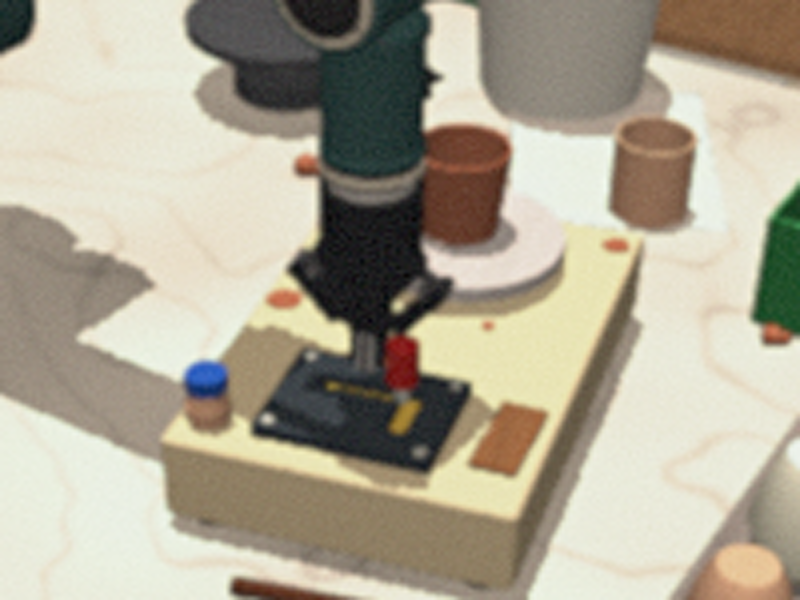

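Knob (zoom 402,362) is being pushed with about 2 N and is nearly at the corner. Continuing in smaller steps.

Request:
{"op": "move_arm", "data": {"rows": [[2.5, 0.5, 0, 0, 0, 0], [4.9, 1.0, 0, 0, 0, 0], [6.9, 1.4, 0, 0, 0, 0], [7.3, 1.5, 0, 0, 0, 0]]}}

```text
clock: 5.8
ee_pos: [0.5469, -0.0073, 0.1302]
eef_rot: [-3.142, -0.0, 1.774]
contact_force: [-2.2, -0.1, 0.8]
gripper_width: 0.0002
```

Request:
{"op": "move_arm", "data": {"rows": [[0.5, 0.1, 0, 0, 0, 0], [1.0, 0.2, 0, 0, 0, 0], [1.0, 0.2, 0, 0, 0, 0]]}}

```text
clock: 6.18
ee_pos: [0.5478, -0.0071, 0.1302]
eef_rot: [3.142, -0.0, 1.774]
contact_force: [-1.2, -0.2, 0.3]
gripper_width: 0.0002
```

Run:
```python
from k import *
s=get_state(); print(s["clock"],s["ee_pos"],s["contact_force"],tow(s["ee_pos"]))
for st,ce in red("scene","n"): print(st,ce.round(1),"z.14",tow(back("scene",ce,.14)))
```

```text
6.175 [ 0.54781394 -0.00707138  0.13022648] [-1.23498217 -0.21861744  0.34889676] [ 0.002  -0.1097]
[319, 190, 8, 14, 81] [322.4 197.1] z.14 [ 0.0253 -0.1096]
```

Request:
{"op": "move_arm", "data": {"rows": [[0.5, 0.1, 0, 0, 0, 0], [1.0, 0.2, 0, 0, 0, 0], [1.0, 0.2, 0, 0, 0, 0]]}}

```text
clock: 6.6
ee_pos: [0.5488, -0.0069, 0.1302]
eef_rot: [3.142, -0.0, 1.774]
contact_force: [-1.9, -0.6, 0.5]
gripper_width: -0.0002
```

Request:
{"op": "move_arm", "data": {"rows": [[0.5, 0.1, 0, 0, 0, 0], [1.0, 0.2, 0, 0, 0, 0], [1.0, 0.2, 0, 0, 0, 0]]}}

```text
clock: 6.98
ee_pos: [0.5499, -0.0067, 0.1303]
eef_rot: [3.142, -0.0, 1.774]
contact_force: [-1.7, -0.1, 0.4]
gripper_width: 0.0
```

Request:
{"op": "move_arm", "data": {"rows": [[0.5, 0.1, 0, 0, 0, 0], [1.0, 0.2, 0, 0, 0, 0], [1.0, 0.2, 0, 0, 0, 0]]}}

```text
clock: 7.35
ee_pos: [0.5505, -0.0065, 0.1302]
eef_rot: [-3.141, -0.0, 1.774]
contact_force: [-2.4, -1.2, 1.8]
gripper_width: -0.0002
```

Request:
{"op": "move_arm", "data": {"rows": [[0.5, 0.1, 0, 0, 0, 0], [1.0, 0.2, 0, 0, 0, 0], [1.0, 0.2, 0, 0, 0, 0]]}}

```text
clock: 7.72
ee_pos: [0.5508, -0.0065, 0.1302]
eef_rot: [-3.139, -0.0, 1.774]
contact_force: [-6.6, -0.5, 2.7]
gripper_width: 0.0001
```

Stop at the corner found (6.6 N). Now backing off and going round to the knob's +y side.

Request:
{"op": "move_arm", "data": {"rows": [[-6, -1.2, 0, 0, 0, 0], [-11.8, -2.4, 0, 0, 0, 0], [-14.5, 10, 0, 0, 0, 0], [-17.5, 25, 0, 0, 0, 0], [-19.9, 36.8, 0, 0, 0, 0], [-19.9, 36.8, 0, 0, 0, 0], [-5, 39.9, 0, 0, 0, 0], [10, 43, 0, 0, 0, 0], [16.3, 44.3, 0, 0, 0, 0], [16.3, 44.3, 0, 0, 0, 0]]}}

```text
clock: 8.98
ee_pos: [0.5689, 0.0379, 0.1301]
eef_rot: [-3.141, 0.0, 1.774]
contact_force: [0.2, -0.1, 0.1]
gripper_width: 0.0001
```

Run:
```python
from k import *
s=get_state(); print(s["clock"],s["ee_pos"],s["contact_force"],tow(s["ee_pos"]))
for st,ce in red("scene","o"): print(st,ce.round(1),"z.14",tow(back("scene",ce,.14)))
im=cv2.imread("pics/sceneo.png"); cv2.imwrite("pics/s4.png",cv2.resize(im[100:260,220:420],None,fx=4,fy=3.75,interpolation=cv2.INTER_CUBIC))
```

```text
8.975 [0.5688644  0.03786012 0.13011178] [ 0.18196555 -0.07830698  0.11225542] [ 0.0317 -0.07  ]
[320, 191, 8, 13, 86] [323.7 197.2] z.14 [ 0.0292 -0.1087]
```

View pics/s4.png

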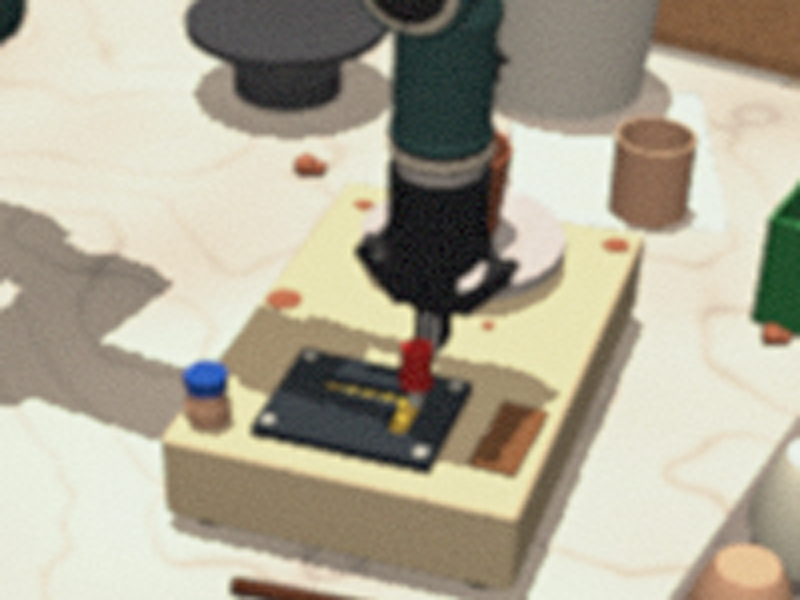

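Fingers (zoom 432,325) are on the +y side of the knob (417,367), which is at the corner. Pushing along the short leg.

Request:
{"op": "move_arm", "data": {"rows": [[1, -9, 0, 0, 0, 0], [1.6, -14, 0, 0, 0, 0], [2.2, -18, 0, 0, 0, 0], [3, -22, 0, 0, 0, 0], [4, -27, 0, 0, 0, 0], [5, -32, 0, 0, 0, 0], [6, -37, 0, 0, 0, 0], [7, -41, 0, 0, 0, 0], [7.8, -45, 0, 0, 0, 0], [8, -46, 0, 0, 0, 0]]}}

```text
clock: 10.28
ee_pos: [0.5761, -0.0084, 0.1302]
eef_rot: [-3.141, 0.0, 1.774]
contact_force: [-1.5, 3.4, 0.8]
gripper_width: 0.0003
```

Run:
```python
from k import *
s=get_state(); print(s["clock"],s["ee_pos"],s["contact_force"],tow(s["ee_pos"]))
for st,ce in red("scene","p"): print(st,ce.round(1),"z.14",tow(back("scene",ce,.14)))
```

```text
10.275 [ 0.5760683  -0.0084099   0.13024712] [-1.53411421  3.43658189  0.77908924] [ 0.0294 -0.1167]
[317, 196, 8, 14, 96] [320.5 202.8] z.14 [ 0.0287 -0.1377]
```

Request:
{"op": "move_arm", "data": {"rows": [[0.5, -2.5, 0, 0, 0, 0], [1.0, -5, 0, 0, 0, 0], [1.4, -6.8, 0, 0, 0, 0], [1.4, -6.8, 0, 0, 0, 0]]}}

```text
clock: 10.82
ee_pos: [0.5776, -0.0152, 0.1303]
eef_rot: [-3.142, 0.0, 1.774]
contact_force: [-1.3, 1.8, 0.8]
gripper_width: -0.0003
```

Request:
{"op": "move_arm", "data": {"rows": [[0.1, -0.5, 0, 0, 0, 0], [0.2, -1.0, 0, 0, 0, 0], [0.2, -1.0, 0, 0, 0, 0]]}}

```text
clock: 11.2
ee_pos: [0.5777, -0.0158, 0.1302]
eef_rot: [-3.141, -0.0, 1.774]
contact_force: [-2.0, 2.8, 1.0]
gripper_width: -0.0001
```

Request:
{"op": "move_arm", "data": {"rows": [[0.1, -0.5, 0, 0, 0, 0], [0.2, -1.0, 0, 0, 0, 0], [0.2, -1.0, 0, 0, 0, 0]]}}

```text
clock: 11.58
ee_pos: [0.5779, -0.0169, 0.1303]
eef_rot: [-3.142, 0.0, 1.774]
contact_force: [-1.8, 2.8, -0.1]
gripper_width: -0.0001
```

Request:
{"op": "move_arm", "data": {"rows": [[0.1, -0.5, 0, 0, 0, 0], [0.2, -1.0, 0, 0, 0, 0], [0.2, -1.0, 0, 0, 0, 0]]}}

```text
clock: 11.95
ee_pos: [0.578, -0.0172, 0.1303]
eef_rot: [-3.141, -0.001, 1.774]
contact_force: [-2.0, 5.3, 1.4]
gripper_width: -0.0003
```

Request:
{"op": "move_arm", "data": {"rows": [[0.1, -0.5, 0, 0, 0, 0], [0.2, -1.0, 0, 0, 0, 0], [0.2, -1.0, 0, 0, 0, 0]]}}

```text
clock: 12.32
ee_pos: [0.578, -0.0174, 0.1303]
eef_rot: [-3.141, -0.003, 1.773]
contact_force: [-3.0, 8.3, 1.6]
gripper_width: 0.0
```

Run:
```python
from k import *
s=get_state(); print(s["clock"],s["ee_pos"],s["contact_force"],tow(s["ee_pos"]))
for st,ce in red("scene","q"): print(st,ce.round(1),"z.14",tow(back("scene",ce,.14)))
```

```text
12.325 [ 0.57797033 -0.01738183  0.13028802] [-2.98157707  8.32114333  1.5789676 ] [ 0.0295 -0.1259]
[316, 198, 8, 14, 103] [319.3 204.4] z.14 [ 0.0281 -0.1463]
```

The force climbs (8 N) at the end stop, and finger geometry puts the knob at y ≈ -150 mm. Backing off and retracting.

Request:
{"op": "move_arm", "data": {"rows": [[-0.6, 3, 0, 0, 0, 0], [-2, 10, 0, 0, 0, 0], [-4, 20, 0, 0, 0, 0], [-5, 25, 5, 0, 0, 0], [-5, 25, 40, 0, 0, 0], [-5, 25, 90, 0, 0, 0], [-30, 20, 130, 0, 0, 0], [-75, 10, 150, 0, 0, 0], [-125, 0, 150, 0, 0, 0], [-150, 0, 150, 0, 0, 0]]}}

```text
clock: 13.62
ee_pos: [0.4266, -0.0191, 0.2812]
eef_rot: [3.14, 0.001, 1.773]
contact_force: [0.4, 0.4, -0.6]
gripper_width: 0.0001
```

Request:
{"op": "move_arm", "data": {"rows": [[0, 0, 0, 0, 0, 0], [0, 0, 0, 0, 0, 0]]}}

```text
clock: 13.88
ee_pos: [0.4291, -0.0188, 0.2808]
eef_rot: [3.14, 0.001, 1.774]
contact_force: [0.2, 0.7, -0.5]
gripper_width: -0.0001
```

Run:
```python
from k import *
s=get_state(); print(s["clock"],s["ee_pos"],s["contact_force"])
for c in("top","scene"):
    for st,ce in red(c,"r"): print(c,st,ce.round(1),"z.16",tow(back(c,ce,.16)),"z.14",tow(back(c,ce,.14)))
    print(proj(c,w2(p,[[.03,-.15,.14],[.03,-.15,.16]])).round(1))
a=cv2.imread("pics/scener.png")[120:260,220:420];b=cv2.imread("pics/topr.png")[140:280,200:400]
cv2.imwrite("pics/r.png",cv2.resize(np.vstack([a,b]),None,fx=2.1*1.0,fy=2.1,interpolation=cv2.INTER_CUBIC))
cv2.imwrite("pics/r1.png",cv2.resize(a,None,fx=4,fy=4,interpolation=cv2.INTER_CUBIC))
```

```text
13.875 [ 0.42914759 -0.01876753  0.2808164 ] [ 0.19725355  0.6846554  -0.45696703]
top [324, 186, 8, 8, 51] [327.6 189.5] z.16 [ 0.0305 -0.1484] z.14 [ 0.0336 -0.1494]
[[328.  190.6]
 [328.1 189.5]]
scene [315, 199, 9, 13, 91] [319.2 205. ] z.16 [ 0.0363 -0.1729] z.14 [ 0.0285 -0.149 ]
[[319.6 205.3]
 [319.7 199.9]]
```

View pics/r.png

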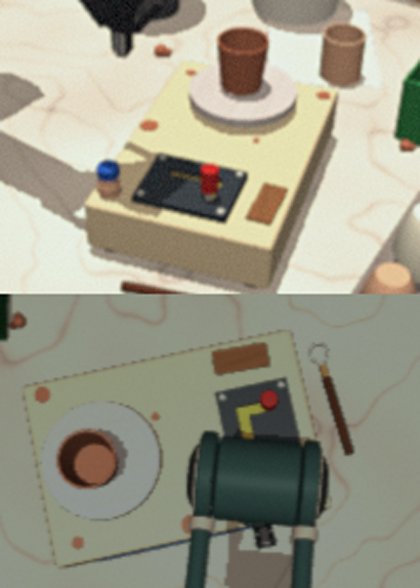

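View pics/r1.png

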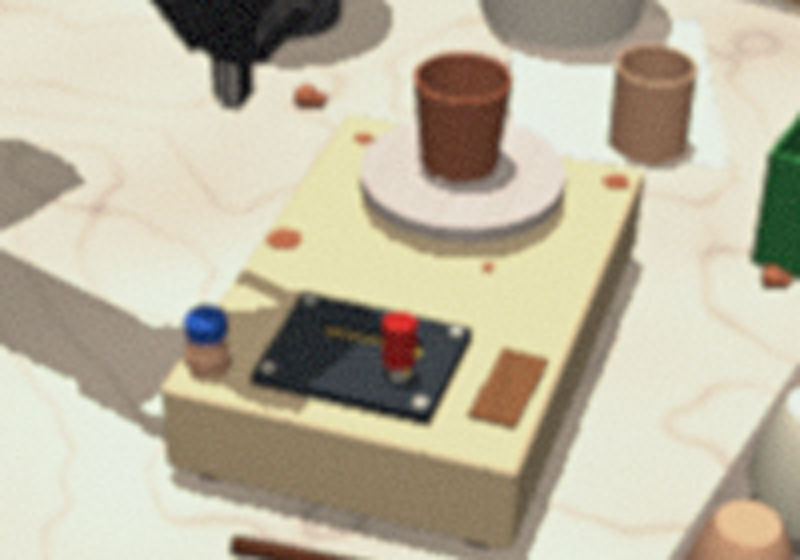

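The knob (zoom 399,342) stands over the far end of the short leg. Both cameras put it within about 1.6 mm of gate_end. The jar, pot and rib have not moved.

```bash
python3 -c "
from station import *
print(sign_off())"
```

```text
the job is handed in; nothing more can be done
None
```

The wheel is parked. With the fingers shut, I pushed the red knob with their outside along the long leg to the corner. I then moved round to its other side and pushed it along the short leg to the closed end, without gripping or lifting it.

- **Force:** the readings taken at the end of each move peaked at about 7 N against the corner and 9 N against the end stop. Between those readings the force was not recorded.
- **Final position:** with the arm clear, the cameras place the knob at wheel x 28.5 to 30.5 mm and y -148.4 to -149 mm. The target is x 30, y -150, so the 1 to 1.6 mm difference is within the camera error. The rise in force at the end stop also says it is fully home.
- **Other things:** the jar, pot and rib look unmoved in the last scene picture, and the loop tool looks unmoved in the top view. I did not recheck the bowl, brush or mug one by one; the arm did not go near them.
- **Handover:** the job was handed in at about 14 s, with the robot touching nothing.

One limit on the checks: the red-colour detection lost the knob in the top view during the long-leg push. From there until the final check I relied on the scene camera and the force readings.

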